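Turn the loose-lidded parts tin over on its sloping stand

ROBOT

A 7-joint arm with a two-finger parallel gripper is mounted at the origin on a cart in front of the work surface, level with it; the furniture and walls round the work are solid. World frame = base frame: x ahead of the robot, y to its left, z up, the work surface at z = 0. Lengths are in m, angles in degrees, forces in N, time in s.
With the tool pointing down it reaches from about 0.425 to 0.875 m from the base axis. Payload 4.7 kg.
Tool frame: the origin (TCP) lies midway between the tips of the shut fingers; the grasp point (between the pads) lies 19 mm behind it (bot.hold_point_z is the distance from the TCP to the grasp point, in m); x points along the fingers, z is the direction in which the jaws open and shut, and the axes are right-handed (so a half turn about x gives the same grasp; the last joint's range is limited). The gripper opens to 85 mm and grips with 20 to 120 N. Pads are 22 mm wide; open, the fingers measure 114 mm over their backs; the gripper's body (76 mm by 85 mm) begins 54 mm behind the grasp point. The pads swing forward as they close: fully open they stand 13 mm farther back than shut.
Start: joints at [-72.875, 18.392, -4.016, 83.108, 1.295, 78.541, -3.26], TCP at [0.183, 0.624, 0.231] pointing down, gripper open.
Joint ranges: [-163.93, 163.93], [-17.29, 119.83], [-79.2, 71.16], [3.27, 140.29], [-89.18, 269.18], [5.43, 117.66], [-154.24, 154.24]. Speed limits (degrees/s): [147.25, 147.25, 180, 180, 180, 180, 180].

INTERFACE

Orientations are given as a 3x3 rotation matrix whose columns are the frame's x, y, z axes.
In Python, from rig import bot, kinematics, eyes gives the robot as it stands. Calls block until the motion is done:
- bot.reach(position, orientation): joint-space move of the TCP to a pose.
- bot.move_linear(position, rot=None, feed=0.15, max_force=None): straight line of the TCP; rot=None keeps the orientation; feed is the mean speed in m/s. With max_force (N) it stops when the force on the tool has changed by that much, and returns True; else False.
- bot.move_j(angles): joint-space move.
- bot.gripper_to(opening, squeeze=None): finger opening in m; squeeze is the grip in N (None keeps the last); returns when the fingers have stopped.
- bot.pause(seconds).
- kinematics.ik(position, orientation): joint angles nearest the present ones, or None.
- bot.sense(): the state.
- eyes.snapshot(name): name is "scene" or "top" or "wrist"; returns (picture, depth): 420x560x3 uint8, red, green, blue; 420x560 float32, m along the optical axis (not along the pixel's ray), 0 where there is no reading.
- eyes.camera_params(name): a dict with "K" (3x3 intrinsics, pixels), "rvec" (rotation vector, rad) and "tvec" (3), from world to camera coordinates, as OpenCV has them. Camera axes: x right, y down, z forward; pixel columns grow to the right and rows downward; lengths in m; the calibration is good to about 2 mm. A picture is of the moment at which its call begins: read the wrist's pose just before it. camera_params takes no time and is no camera call; for the wrist camera it gives the pose at the moment of the call.
A pose or a line that the arm cannot do raises bot.MotionError and nothing moves.
- bot.close_job(): hands the job in, once; it reports no verdict.
The state is a dict: "time": time; "qpos": joint angles; "joint_velocities": joint speeds; "joint_torque": joint torques, N m; "tcp_pos": TCP position; "tool_rot": TCP orientation; "wrist_force": force on the tool from outside, world axes, zero at the start; "moment": the same for the moment, N m; "finger_gap": finger opening in m.
Only numpy, scipy, OpenCV 4.12 (cv2) and the standard library are available. Lean on these libraries where they do the work, as an engineer would, in place of code of your own. Each camera call takes 0.05 s, during which the arm holds its last target.

TASK

The parts tin with the orange lid lies lid up on a sloping stand, its lid only loosely plugged in and a brass spacer inside. Pinch lid and bottom together so the tin stays shut, lift it off, turn it over and lay it back on the same stand, square, lid down on the slope and resting against the ledge, so that the base can later be lifted off the parts. Leave the tin with the blue lid alone.

Things in the scene. Friction and masses are not known exactly. Their poses are not given: they have to be found in the camera images.
- tin_center (a point): Centre of the closed tin with the orange lid: white box 105 mm long (its x) x 60 wide (y) x 40 thick (z), lid included (tin 36, lid plate 4); half-way through all three. z points from the bottom out through the lid: at the start up and to the robot's right, 45 degrees from vertical. x points down the slope to the ledge at the start. Tin, lid and contents weigh about 0.2 kg.
- tin_mouth (a point): Centre of the tin's open mouth (36 mm from its bottom), where the lid's plate sits. Axes as the tin's.
- tin: The tin without lid: origin at the centre of its underside, axes as tin_center; walls and floor 3 mm. The upper 45 mm of its length overhang the stand to the left and are free all round: coming downhill, parallel to the slope, one finger fits over the lid and the other under the bottom. It may be gripped with 40 N.
- lid: The loose orange lid: plate 105 x 60 x 4 mm, flush with the tin's sides, with a rim that plugs 8 mm deep into the mouth with 1.5 mm play. No latch: it falls off if the tin is turned over without being pinched. Origin at the centre of the plate's inner face (at the tin's mouth when shut), z axis outwards.
- spacer: Brass disc, 20 mm diameter, 8 mm high, lying loose inside the tin and hidden by the lid; origin at the centre of one flat side. It slides about as the tin is turned.
- stand_a: Stand under the orange-lidded tin: aluminium, fixed: base 112 x 74 mm, face sloping at 45 degrees, 74 mm wide, 60 mm long, with a ledge (15 mm high, then flared out) across its lower end. Origin on the bench; x points level to the downhill side (to the robot's right, -y, within 15 degrees), y along the ledge, z up. The face climbs from the ledge at x = 30, z = 45 mm to x = -12, z = 87 mm.
- stand_a_seat (a point): Where the centre of the tin belongs on the stand, lid up or lid down: 52.5 mm up the slope from the ledge and 20 mm off the sloping face. Axes as the stand's.
- other_center (a point): Centre of the other tin, the same in shape but with a blue lid (105 x 60 x 40 mm, axes as tin_center). It lies on an identical stand 0.12 to 0.25 m away, nearer to or farther from the robot; not to be moved.
Not all that is in view belongs to the job. Leave any red look-alike of the tin alone.

How it is judged:
By the outcome, as a careful person would: the job done as asked, in the order asked, and still so for the second after the job is handed in, with the robot touching nothing.
It also fails if it takes over 45 s, if anything falls off the work surface, if the arm or the gripper's body presses on something with over 40 N, if the wrist force passes 120 N, or if a joint passes its speed limit or range.

## Working session

There is one attempt and no reset: what is moved stays moved. The work goes in short steps, each a Python script; the robot and the scene stay as the last script left them, time stands still between calls to the robot, and variables do not carry over. Pictures are saved under pics/ and viewed, and the job is handed in when it is done.

```bash
ls; mkdir -p pics; python3 - <<'E'
from rig import bot,kinematics,eyes
import cv2,numpy as np
for n in ["scene","top"]:
    p,d=eyes.snapshot(n); np.savez(f"{n}0.npz",p=p,d=d,**eyes.camera_params(n))
    cv2.imwrite(f"pics/{n}0.png",cv2.cvtColor(p,cv2.COLOR_RGB2BGR))
s=bot.sense();print(s['time'],s['tcp_pos'],s['finger_gap'],bot.hold_point_z)
E
```

```text
pics
0.1 [0.18254329 0.62332711 0.23031185] 0.08534096881722807 0.0187
```

View pics/scene0.png

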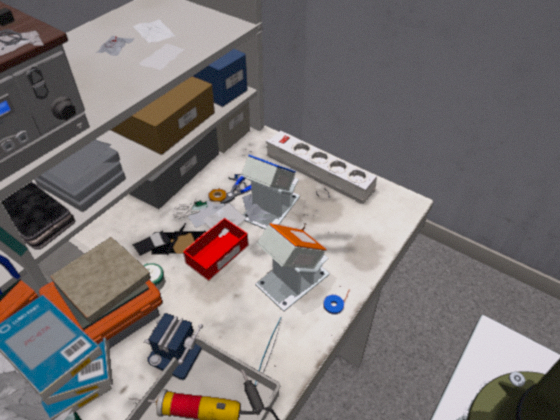

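View pics/top0.png

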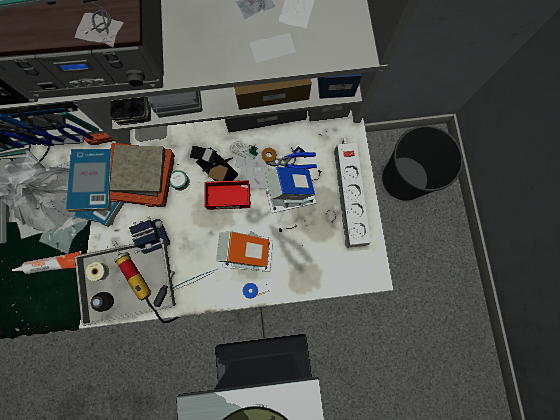

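Candidates (top view): orange-lid tin at (245,250), blue-lid tin at (292,185), red look-alike box at (228,194), and an orange book at (140,175). By the description it is the one at (245,250). I'll check it in a close crop.

```bash
cat > h.py <<'E'
import numpy as np,cv2
def load(f):
    z=np.load(f); return z['p'],z['d'],z['K'],cv2.Rodrigues(z['rvec'])[0],z['tvec'].ravel()
def cloud(f):
    p,d,K,R,t=load(f); v,u=np.mgrid[:d.shape[0],:d.shape[1]]
    pc=np.stack([(u-K[0,2])/K[0,0]*d,(v-K[1,2])/K[1,1]*d,d],-1)
    return (pc-t)@R, p, d
E
python3 - <<'E'
from h import *
for n,(u,v,w,h) in dict(top=(190,120,140,160),scene=(190,130,190,190)).items():
    W,p,d=cloud(n+"0.npz")
    c=cv2.resize(p[v:v+h,u:u+w],None,fx=4 if n=='top' else 3,fy=4 if n=='top' else 3,interpolation=cv2.INTER_CUBIC)[:600]
    cv2.imwrite(f"pics/crop_{n}.png",c[...,::-1])
    hsv=cv2.cvtColor(p,cv2.COLOR_RGB2HSV)
    print(n,np.load(n+"0.npz")['K'][0,0], 'tvec->cam pos', -load(n+"0.npz")[3].T@load(n+"0.npz")[4])
    if n=='top':
      for (uu,vv) in [(245,250),(235,240),(262,255),(292,185),(310,280),(200,240),(228,194)]: print(uu,vv,W[vv,uu].round(4))
    reg=(W[...,2]>0.03)&(W[...,2]<0.2)&(d>0)
    m=(hsv[...,0]>5)&(hsv[...,0]<16)&(hsv[...,1]>170)&(hsv[...,2]>120)&reg&(W[...,1]<0.25)
    nn,l,s,cen=cv2.connectedComponentsWithStats(m.astype(np.uint8))
    for i in range(1,nn):
        if s[i,4]>60:
            P=W[l==i]; c=np.median(P,0); U,S,Vt=np.linalg.svd(P-P.mean(0),full_matrices=False)
            print(i,s[i],'mean',P.mean(0).round(4),'n',Vt[2].round(3),'rms',S[2]/len(P)**.5,'min',P.min(0).round(3),'max',P.max(0).round(3))
E
```

```text
top 391.94887989571953 tvec->cam pos [ 0.35443475 -0.0948022   0.93175472]
245 250 [ 0.4415 -0.0345  0.1179]
235 240 [ 0.4623 -0.0177  0.1363]
262 255 [ 0.4304 -0.0671  0.0799]
292 185 [ 0.5665 -0.1487  0.1236]
310 280 [ 0.3661 -0.1695 -0.0008]
200 240 [ 0.4912  0.0789 -0.002 ]
228 194 [0.595  0.0012 0.0014]
3 [115 149  56  56 503] mean [0.6145 0.1733 0.067 ] n [ 0.001 -0.008  1.   ] rms 0.001631833290035295 min [0.575 0.119 0.06 ] max [0.703 0.249 0.073]
6 [228 232  41  35 831] mean [ 0.4435 -0.0376  0.1141] n [ 0.149  0.691 -0.707] rms 0.0010633210869746203 min [ 0.407 -0.084  0.071] max [ 0.478 -0.001  0.148]
scene 491.7341189889503 tvec->cam pos [0.1777292  0.38945742 0.71805569]
1 [270 224  56  26 384] mean [ 0.4389 -0.0298  0.1221] n [ 0.15   0.688 -0.71 ] rms 0.0005011898030514427 min [ 0.406 -0.083  0.074] max [ 0.476 -0.001  0.147]
6 [ 90 280  70  57 970] mean [0.5919 0.1965 0.0667] n [-0.164  0.03   0.986] rms 0.0016832427158436157 min [0.572 0.14  0.056] max [0.614 0.25  0.081]
7 [ 40 282  31  31 263] mean [0.7027 0.244  0.0679] n [0.037 0.066 0.997] rms 0.0016608025568750952 min [0.657 0.231 0.065] max [0.732 0.25  0.076]
```

View pics/crop_top.png

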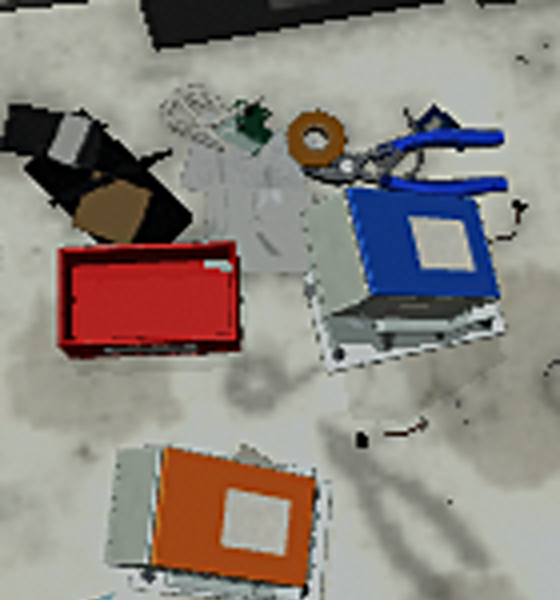

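View pics/crop_scene.png

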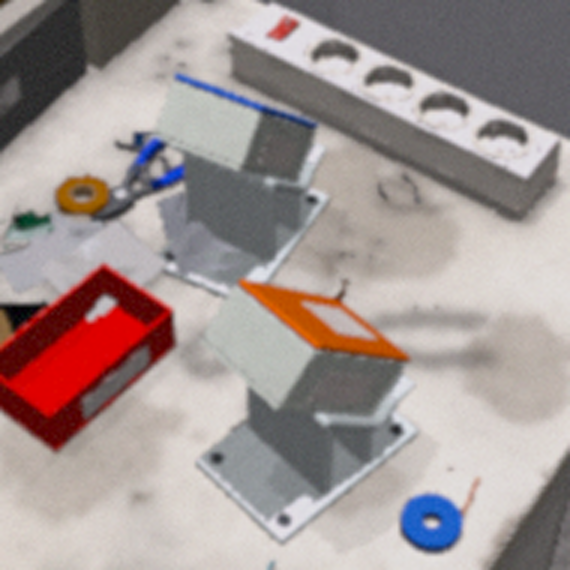

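Confirmed: the orange-lidded tin's lid faces right and up, and its left part overhangs the stand. Next I'll fit the lid rectangle from both views, check it against the seat geometry, and check IK.

```bash
cat >> h.py <<'E'
def lidfit(W,p,d,box,hue=(4,17),zr=(0.05,0.17)):
    hsv=cv2.cvtColor(p,cv2.COLOR_RGB2HSV)
    m=((hsv[...,0]>=hue[0])&(hsv[...,0]<=hue[1])&(hsv[...,1]>120)&(hsv[...,2]>70)&(d>0))
    b=np.zeros(d.shape,bool); u,v,w,h=box; b[v:v+h,u:u+w]=1
    m&=b
    m=cv2.morphologyEx(m.astype(np.uint8),cv2.MORPH_OPEN,np.ones((2,2)))
    n,l,s,_=cv2.connectedComponentsWithStats(m); i=1+np.argmax(s[1:,4]); m=l==i
    cs,_=cv2.findContours(m.astype(np.uint8),cv2.RETR_EXTERNAL,cv2.CHAIN_APPROX_NONE)
    inner=cv2.erode(m.astype(np.uint8),np.ones((3,3)))>0
    P=W[inner]; c=P.mean(0)
    for _ in range(3):
        r=P-P.mean(0); nrm=np.linalg.svd(r,full_matrices=False)[2][2]; P=P[np.abs(r@nrm)<.003]
    nrm*=np.sign(nrm[2]); c=P.mean(0)
    return m,max(cs,key=cv2.contourArea)[:,0,:].astype(float),c,nrm
def rays(uv,K,R,t):
    D=np.c_[(uv[:,0]-K[0,2])/K[0,0],(uv[:,1]-K[1,2])/K[1,1],np.ones(len(uv))]@R
    return -R.T@t,D
E
python3 - <<'E'
from h import *
def rect(f,box,hue=(4,17)):
    W,p,d=cloud(f); _,_,K,R,t=load(f)
    m,ct,c,n=lidfit(W,p,d,box,hue)
    # expand contour by half pixel: use pixel corners
    ct=np.concatenate([ct+o for o in ([.5,.5],[-.5,.5],[.5,-.5],[-.5,-.5])])
    o,D=rays(ct,K,R,t); P=o+D*(((c-o)@n)/(D@n))[:,None]
    h=np.r_[n[:2]/np.hypot(*n[:2]),0]; y=np.array([-h[1],h[0],0]); x=np.cross(y,n)
    Q=np.c_[(P-c)@x,(P-c)@y].astype(np.float32)
    (cx,cy),sz,a=cv2.minAreaRect(Q)
    C=c+cx*x+cy*y
    print(f,'lid centre',C.round(4),'size',np.round(sz,4),'ang',round(a,2),'n',n.round(3),'yaw',np.degrees(np.arctan2(h[1],h[0])).round(2),'tilt',np.degrees(np.arccos(n[2])).round(2),'tincentre',(C-.02*n).round(4), 'x',x.round(3))
rect('top0.npz',(215,220,70,65)); rect('scene0.npz',(255,215,80,45))
rect('top0.npz',(270,160,60,45),(105,125)); 
# bench height near
W,p,d=cloud('top0.npz'); print('bench',np.median(W[270:285,285:320,2]),np.median(W[215:225,180:210,2]))
W,p,d=cloud('scene0.npz'); print('bench',np.median(W[300:320,225:250,2]))
E
```

```text
top0.npz lid centre [ 0.4407 -0.0437  0.1076] size [0.1101 0.0622] ang 0.22 n [-0.151 -0.692  0.706] yaw -102.31 tilt 45.13 tincentre [ 0.4437 -0.0298  0.0934] x [-0.15  -0.689 -0.709]
scene0.npz lid centre [ 0.4372 -0.0402  0.1117] size [0.125  0.0663] ang 0.91 n [-0.152 -0.691  0.707] yaw -102.37 tilt 45.04 tincentre [ 0.4402 -0.0263  0.0976] x [-0.151 -0.69  -0.708]
top0.npz lid centre [ 0.583  -0.1726  0.0962] size [0.1559 0.0732] ang 2.96 n [ 0.109 -0.716  0.69 ] yaw -81.37 tilt 46.37 tincentre [ 0.5808 -0.1583  0.0824] x [ 0.104 -0.682 -0.724]
bench -0.000399698419172235 -0.00042253166993858846
bench -0.0006410488920931927
```

```bash
cat >> h.py <<'E'
YAW=np.radians(-102.3)
def frame(yaw=YAW):
    h=np.array([np.cos(yaw),np.sin(yaw),0]);k=np.array([0,0,1.])
    x=(h-k)/2**.5; z=(h+k)/2**.5; return np.c_[x,np.cross(z,x),z]
F=frame(); C0=np.array([.442,-.028,.0963])
def tool(s):  # s=+1: tool z = lid normal
    return F@np.diag([1,s,s])
def tcp(dx,dy=0,dz=0,C=None):   # dx: TCP depth from upper end of tin
    C=C0 if C is None else C
    return C+F@np.array([-.0525+dx,dy,dz])
E
python3 - <<'E'
from h import *
from rig import bot,kinematics,eyes
for s in (1,-1):
    for d in [(.043,0,0),(-.06,0,0),(-.12,0,0),(.043,0,.08),(.0,0,.08),(-.06,0,.08)]:
        q=kinematics.ik(tcp(*d),tool(s)); print(s,d,None if q is None else np.round(q,1))
print(eyes.camera_params('wrist'))
s=bot.sense(); R=cv2.Rodrigues(eyes.camera_params('wrist')['rvec'])[0]; t=np.ravel(eyes.camera_params('wrist')['tvec'])
print('cam in tool', s['tool_rot'].T@(-R.T@t-s['tcp_pos']), '\n',s['tool_rot'].T@R.T)
E
```

```text
1 (0.043, 0, 0) [ -50.9   21.1   27.2  111.9   26.4   79.1 -137.3]
1 (-0.06, 0, 0) [ -55.4   20.3   27.   102.6   24.    90.4 -136.3]
1 (-0.12, 0, 0) [ -57.4   21.    27.    96.2   22.8   96.6 -135.5]
1 (0.043, 0, 0.08) [ -47.8   12.3   28.   114.3   31.7   82.7 -133.5]
1 (0.0, 0, 0.08) [ -50.    11.8   27.5  110.6   30.6   87.6 -133.3]
1 (-0.06, 0, 0.08) [ -52.6   12.1   27.   104.9   29.1   93.9 -132.8]
-1 (0.043, 0, 0) [-38.7  19.7  13.  111.4  30.2  81.3  39. ]
-1 (-0.06, 0, 0) [-40.9  19.    9.7 102.1  28.   92.7  39.6]
-1 (-0.12, 0, 0) [-42.6  19.7   8.6  95.7  27.   98.9  40.1]
-1 (0.043, 0, 0.08) [-37.4  11.6  16.3 113.9  33.4  84.   44.7]
-1 (0.0, 0, 0.08) [-38.1  11.2  14.3 110.2  32.3  88.9  44.8]
-1 (-0.06, 0, 0.08) [-39.6  11.4  12.3 104.4  31.   95.3  45. ]
{'K': array([[324.40137245,   0.        , 280.82434559],
       [  0.        , 324.40137245, 203.68433452],
       [  0.        ,   0.        ,   1.        ]]), 'rvec': array([-2.33972467, -1.75453237, -0.227746  ]), 'tvec': array([-0.64907197, -0.03347985,  0.37689393])}
cam in tool [-0.14180974  0.06492494 -0.00030287] 
 [[-6.19622747e-04 -2.56672608e-01  9.66498209e-01]
 [ 6.65275502e-04 -9.66498287e-01 -2.56672202e-01]
 [ 9.99999587e-01  4.83947646e-04  7.69622322e-04]]
```

```bash
python3 - <<'E'
from h import *
from rig import bot,kinematics,eyes
bot.reach(tcp(-.10),tool(-1))
cp=eyes.camera_params('wrist'); p,d=eyes.snapshot('wrist'); np.savez("w1.npz",p=p,d=d,**cp)
cv2.imwrite("pics/w1.png",p[...,::-1])
s=bot.sense(); print(s['time'],s['tcp_pos'],tcp(-.1),np.round(s['qpos'],1))
P=np.array([C0+F@np.array([-.0525,a,b]) for a,b in [(-.03,-.02),(.03,-.02),(.03,.02),(-.03,.02)]])
print(cv2.projectPoints(P,cp['rvec'],cp['tvec'],cp['K'],None)[0].reshape(-1,2).round(1))
E
```

```text
2.3167 [0.46497521 0.07851864 0.20413507] [0.46497187 0.07735852 0.20413378] [-42.1  19.4   8.9  97.9  27.3  96.9  39.9]
[[305.5 165.7]
 [303.9 240.6]
 [253.8 240.5]
 [252.2 165.6]]
```

View pics/w1.png

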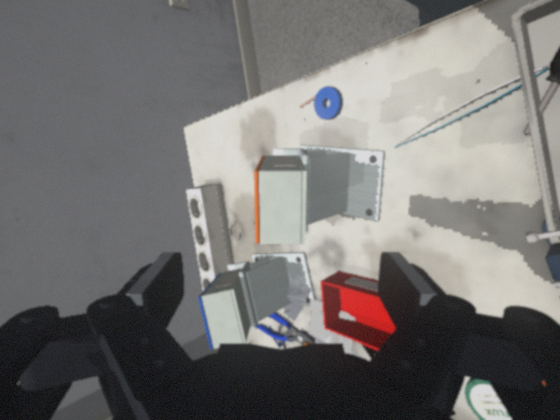

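The wrist view shows the tin's upper end face at about u 255–306, v 168–243, 2–3 px off my prediction. I'll refine from this view.

```bash
python3 - <<'E'
from h import *
W,p,d=cloud('w1.npz'); _,_,K,R,t=load('w1.npz')
L=(W-C0)@F   # tin coords
face=(np.abs(L[...,0]+.0525)<.006)&(np.abs(L[...,1])<.022)&(np.abs(L[...,2])<.012)
P=W[face]; r=P-P.mean(0); n=np.linalg.svd(r,full_matrices=False)[2][2]; n*=np.sign(n@F[:,0])
print(face.sum(),'face x',np.median(L[face][:,0]),'normal in tin frame',(F.T@n).round(4))
# near-face band: back-project all pixels onto face plane, look at color profile
v,u=np.mgrid[:420,:560]; o,D=rays(np.c_[u.ravel(),v.ravel()],K,R,t)
x0=np.median(L[face][:,0]); c=C0+F[:,0]*x0
Q=((o+D*(((c-o)@F[:,0])/(D@F[:,0]))[:,None]-C0)@F).reshape(420,560,3)
dd=np.abs(L[...,0]-x0)<.004
print('y extent at z~0:',[ (np.percentile(Q[dd&(np.abs(Q[...,2])<.01)][:,1],k)).round(4) for k in (0.2,99.8)])
print('z extent:',[ (np.percentile(Q[dd&(np.abs(Q[...,1])<.02)&(np.abs(Q[...,2])<.03)][:,2],k)).round(4) for k in (0.2,99.8)])
for row in (190,205,220):
    print(row,[(uu,(Q[row,uu,2]*1e3).round(1),tuple(int(a) for a in p[row,uu]),round(float(L[row,uu,0]),3)) for uu in list(range(251,264))+list(range(300,311))])
for col in (275,290):
    print(col,[(vv,(Q[vv,col,1]*1e3).round(1),tuple(int(a) for a in p[vv,col]),round(float(L[vv,col,0]),3)) for vv in list(range(162,172))+list(range(238,248))])
c=cv2.resize(p[140:270,220:350],None,fx=4,fy=4,interpolation=cv2.INTER_CUBIC); cv2.imwrite('pics/w1c.png',c[...,::-1])
E
```

```text
1695 face x -0.05163975957052323 normal in tin frame [ 1.      0.003  -0.0019]
y extent at z~0: [np.float64(-0.0266), np.float64(0.0325)]
z extent: [np.float64(-0.0203), np.float64(0.0193)]
190 [(251, np.float64(21.4), (214, 210, 201), 0.18), (252, np.float64(20.6), (214, 209, 199), 0.179), (253, np.float64(19.9), (214, 199, 185), 0.178), (254, np.float64(19.1), (216, 169, 143), -0.05), (255, np.float64(18.3), (218, 137, 93), -0.05), (256, np.float64(17.6), (211, 119, 64), -0.051), (257, np.float64(16.8), (188, 111, 67), -0.295), (258, np.float64(16.0), (178, 136, 120), -0.049), (259, np.float64(15.3), (188, 178, 169), -0.051), (260, np.float64(14.5), (201, 201, 195), -0.052), (261, np.float64(13.7), (198, 203, 195), -0.052), (262, np.float64(13.0), (196, 203, 193), -0.051), (263, np.float64(12.2), (195, 202, 190), -0.052), (300, np.float64(-16.2), (179, 186, 175), -0.052), (301, np.float64(-17.0), (169, 173, 165), -0.051), (302, np.float64(-17.8), (176, 181, 173), -0.051), (303, np.float64(-18.5), (190, 197, 186), -0.052), (304, np.float64(-19.3), (190, 197, 187), -0.052), (305, np.
[... 4008 characters left out ...]
), (168, np.float64(-28.1), (101, 101, 99), -0.04), (169, np.float64(-27.3), (105, 108, 104), -0.044), (170, np.float64(-26.6), (132, 134, 129), -0.052), (171, np.float64(-25.8), (161, 166, 159), -0.052), (238, np.float64(28.2), (195, 202, 193), -0.051), (239, np.float64(29.0), (194, 199, 191), -0.051), (240, np.float64(29.9), (197, 203, 193), -0.052), (241, np.float64(30.7), (196, 204, 193), -0.051), (242, np.float64(31.6), (196, 202, 191), -0.051), (243, np.float64(32.5), (194, 198, 190), -0.052), (244, np.float64(33.3), (189, 191, 181), 0.121), (245, np.float64(34.2), (183, 183, 175), 0.123), (246, np.float64(35.0), (186, 183, 175), 0.122), (247, np.float64(35.9), (190, 187, 178), 0.123)]
```

View pics/w1c.png

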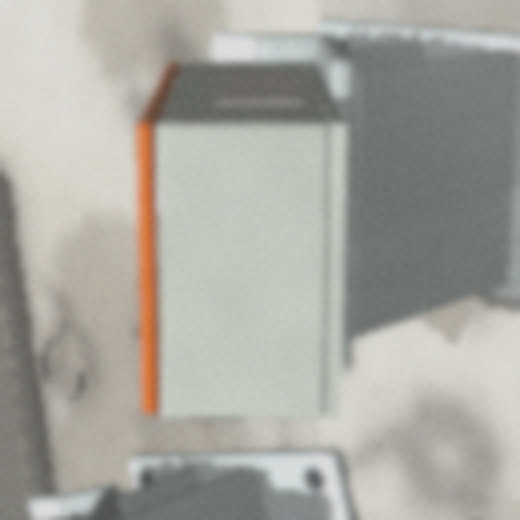

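```bash
cat >> h.py <<'E'
C0=C0+F@np.array([.0005,.0031,-.0002])
def snap(n,tag):
    from rig import eyes
    cp=eyes.camera_params(n); p,d=eyes.snapshot(n); np.savez(tag+".npz",p=p,d=d,**cp); cv2.imwrite(f"pics/{tag}.png",p[...,::-1])
def st():
    from rig import bot
    s=bot.sense(); print('t',round(s['time'],2),'tcp(tin frame from seat, mm)',((s['tcp_pos']-C0)@F*1e3).round(2),'f tin',(F.T@s['wrist_force']).round(2),'mom',np.round(s['moment'],2),'gap',round(s['finger_gap'],4)); return s
E
python3 - <<'E'
from h import *
from rig import bot
st()
print(C0)
bot.gripper_to(.085,38)
bot.move_linear(tcp(-.03),tool(-1),feed=.15); st()
print('stopped',bot.move_linear(tcp(.043),feed=.06,max_force=8)); st()
snap('wrist','w2')
E
```

```text
t 2.32 tcp(tin frame from seat, mm) [-153.8    -3.34   -0.6 ] f tin [-0.14  0.03 -0.01] mom [ 0.71 -0.13  0.02] gap 0.0851
[ 0.44498365 -0.02886766  0.09580503]
t 3.15 tcp(tin frame from seat, mm) [-83.14   0.19  -0.17] f tin [-0.55  0.48  0.53] mom [ 0.73 -0.16 -0.03] gap 0.0851
stopped False
t 4.52 tcp(tin frame from seat, mm) [-9.96  0.22 -0.2 ] f tin [-0.69 -0.34 -0.14] mom [ 0.72 -0.15 -0.01] gap 0.0848
```

View pics/w2.png

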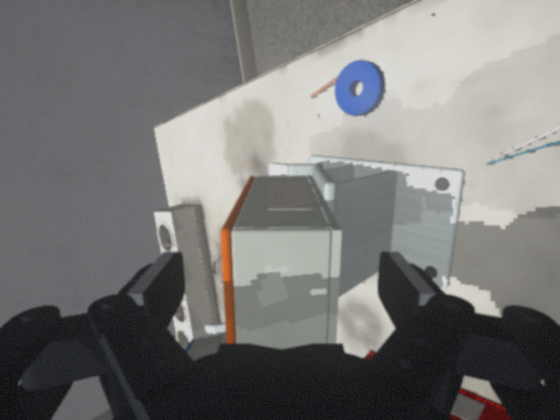

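The tin (u 222–339) is centred between the fingers (183 / 380), so I'll pinch it.

```bash
python3 - <<'E'
from h import *
from rig import bot
bot.gripper_to(.03,38); bot.pause(.2); st()
snap('wrist','w3')
E
```

```text
t 5.25 tcp(tin frame from seat, mm) [-9.7   0.09  0.14] f tin [-2.54  0.1   2.46] mom [0.4  0.07 0.02] gap 0.0394
```

View pics/w3.png

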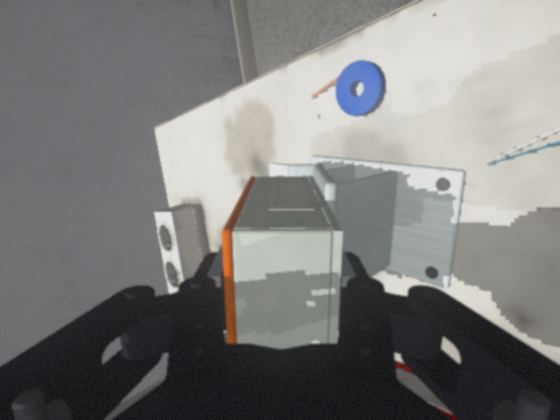

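```bash
python3 - <<'E'
from h import *
from rig import bot,kinematics
bot.move_linear(tcp(.038,0,.008),feed=.06); st()
bot.move_linear(tcp(-.03,0,.10),feed=.15); s=st()
q1=kinematics.ik(tcp(-.03,0,.10),tool(1)); print(np.round(s['qpos'],1),np.round(q1,1))
snap('wrist','w4'); snap('scene','s4')
E
```

```text
t 5.61 tcp(tin frame from seat, mm) [-14.51   0.05   7.94] f tin [ 0.94 -0.66 -1.09] mom [ 1.08 -0.26  0.04] gap 0.0399
t 6.53 tcp(tin frame from seat, mm) [-81.89  -0.48  99.4 ] f tin [ 0.81  0.56 -2.34] mom [ 1.05 -0.25 -0.03] gap 0.0394
[-37.    9.7  12.5 107.5  32.7  92.8  46.4] [ -78.8   16.    61.1  108.6   24.7   87.3 -124.5]
```

View pics/w4.png

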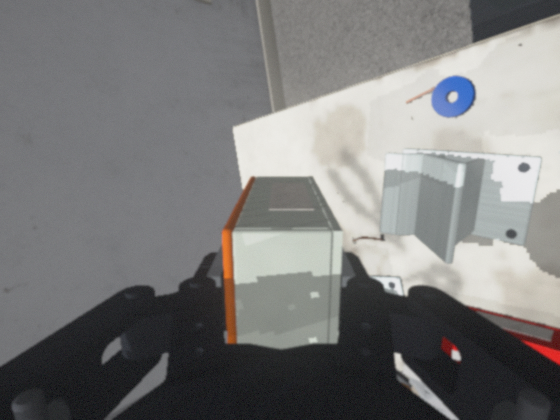

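View pics/s4.png

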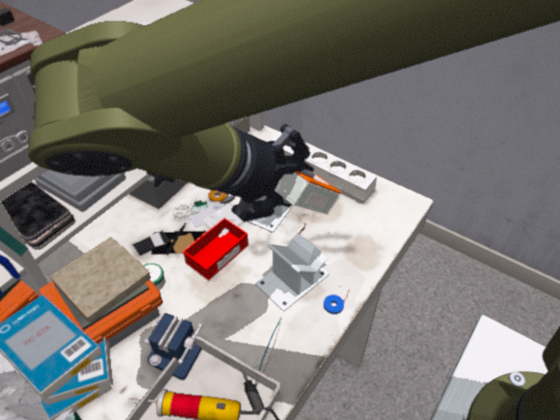

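```bash
python3 - <<'E'
from h import *
from rig import bot,kinematics
q=np.array(bot.sense()['qpos'])
for i in range(3):
    q[6]-=60; bot.move_j(list(q)); s=st()
print((F.T@s['tool_rot']).round(3))
snap('wrist','w5'); snap('scene','s5'); snap('top','t5')
E
```

```text
t 7.61 tcp(tin frame from seat, mm) [-81.53  -0.61  99.18] f tin [ 1.16  0.33 -2.14] mom [ 1.06 -0.2  -0.04] gap 0.0396
t 8.59 tcp(tin frame from seat, mm) [-81.7   -0.54  99.36] f tin [ 1.65  0.09 -1.14] mom [ 1.1  -0.24  0.  ] gap 0.0397
t 9.57 tcp(tin frame from seat, mm) [-81.73  -0.51  99.4 ] f tin [ 1.68 -0.56 -1.53] mom [ 1.05 -0.29  0.04] gap 0.0396
[[ 1.     0.001 -0.001]
 [-0.001  1.     0.003]
 [ 0.001 -0.003  1.   ]]
```

View pics/w5.png

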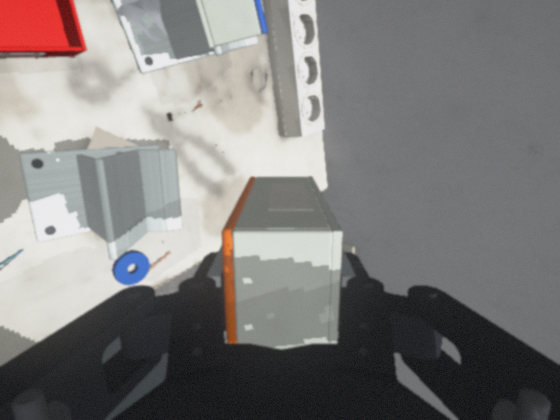

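View pics/t5.png

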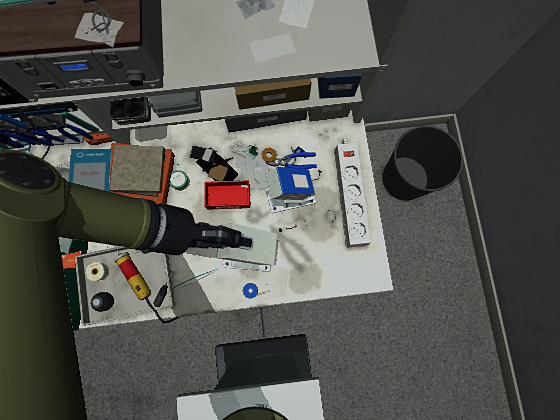

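```bash
python3 - <<'E'
from h import *
for f,s,tp in (('w3',-1,[-9.7,.09,.14]),('w5',1,[-81.7,-.5,99.4])):
    W,p,d=cloud(f+'.npz'); _,_,K,R,t=load(f+'.npz')
    T=C0+F@(np.array(tp)/1e3); L=(W-T)@tool(s)
    # side face (tool y = -30 expected or so): pixels v 185-222,u 260-310 ; end face v 240-320
    a=L[185:222,262:312].reshape(-1,3); b=L[240:270,240:325].reshape(-1,3)
    def pl(P):
        r=P-P.mean(0); n=np.linalg.svd(r,full_matrices=False)[2][2]; return np.median(P,0).round(4),n.round(4)
    print(f,'side',pl(a),'end',pl(b))
E
```

```text
w3 side (array([-0.0084,  0.0296,  0.0028]), array([ 0.0438,  0.999 , -0.0067])) end (array([-0.0425,  0.0211,  0.0008]), array([-0.5738, -0.819 ,  0.0013]))
w5 side (array([-0.008 ,  0.0296,  0.0018]), array([ 0.0601,  0.9982, -0.0078])) end (array([-0.0425,  0.0212, -0.0001]), array([-0.4912, -0.871 ,  0.0027]))
```

```bash
python3 - <<'E'
from h import *
from rig import bot,kinematics
Y=.0005
bot.move_linear(tcp(.033,Y,.03),tool(1),feed=.12); st()
bot.move_linear(tcp(.037,Y,.006),feed=.05); bot.pause(.15); st()
print(bot.move_linear(tcp(.037,Y,-.003),feed=.012,max_force=4)); st()
snap('wrist','w6'); snap('scene','s6')
E
```

```text
t 10.65 tcp(tin frame from seat, mm) [-19.95   0.92  30.31] f tin [ 1.    0.43 -1.48] mom [ 1.11 -0.23 -0.01] gap 0.0394
t 11.43 tcp(tin frame from seat, mm) [-15.51   0.58   6.23] f tin [ 0.58  0.75 -1.14] mom [ 1.03 -0.25 -0.  ] gap 0.0394
True
t 11.99 tcp(tin frame from seat, mm) [-15.08   0.33   0.18] f tin [ 1.26 -0.32  2.27] mom [ 0.49 -0.23  0.11] gap 0.0397
```

View pics/w6.png

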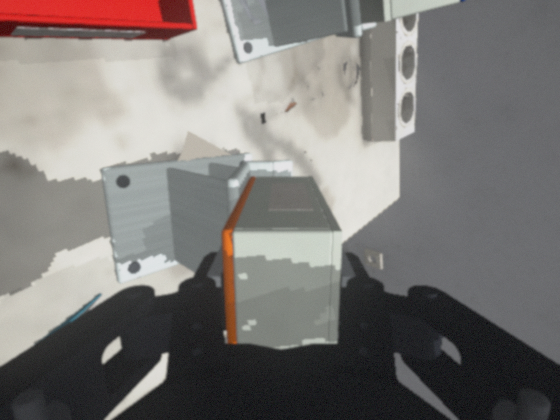

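Contact came at the expected height (0.18 mm against 0.14 mm at the grasp). Now I'll slide it to the ledge.

```bash
python3 - <<'E'
from h import *
from rig import bot,kinematics
s=bot.sense(); z=((s['tcp_pos']-C0)@F)[2]
print(bot.move_linear(tcp(.047,.0005,z),feed=.012,max_force=5)); st()
bot.pause(.2); st()
E
```

```text
True
t 12.53 tcp(tin frame from seat, mm) [-11.33   0.     0.19] f tin [-3.84 -0.02  2.14] mom [ 0.49 -0.15 -0.02] gap 0.0398
t 12.73 tcp(tin frame from seat, mm) [-11.31  -0.02   0.17] f tin [-3.54 -1.17  0.55] mom [ 0.6  -0.16 -0.07] gap 0.0394
```

```bash
python3 - <<'E'
from h import *
from rig import bot,kinematics
print(bot.move_linear(tcp(.047,.0005,.0002),feed=.012,max_force=7)); st()
snap('wrist','w7'); snap('top','t7'); snap('scene','s7')
p=cv2.imread('pics/s7.png')[190:320,220:350]; cv2.imwrite('pics/s7c.png',cv2.resize(p,None,fx=4,fy=4))
E
```

```text
True
t 12.96 tcp(tin frame from seat, mm) [-11.27  -0.02   0.19] f tin [-2.86 -0.49  2.35] mom [ 0.51 -0.14 -0.04] gap 0.0398
```

View pics/s7c.png

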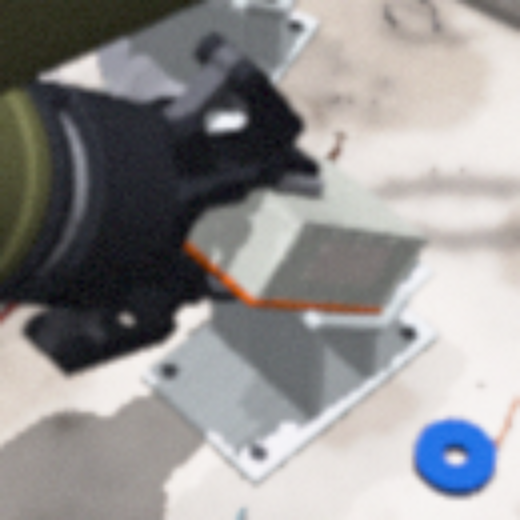

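```bash
python3 - <<'E'
from h import *
from rig import bot
bot.gripper_to(.085); bot.pause(.3); st()
snap('wrist','w8')
E
```

```text
t 13.93 tcp(tin frame from seat, mm) [-11.51   0.04   0.05] f tin [-0.39  0.53  0.79] mom [ 0.74 -0.15  0.01] gap 0.0851
```

View pics/w8.png

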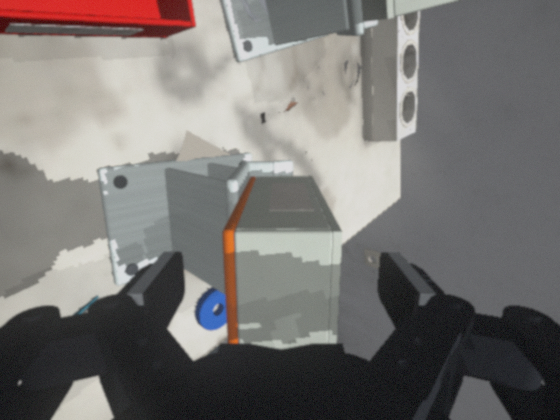

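The tin stays put and is clear of both fingers. I'll back straight out uphill and check.

```bash
python3 - <<'E'
from h import *
from rig import bot
bot.move_linear(tcp(-.10),tool(1),feed=.12); bot.pause(.3); s=st()
snap('wrist','w9')
W,p,d=cloud('w9.npz'); _,_,K,R,t=load('w9.npz')
L=(W-C0)@F
face=(np.abs(L[...,0]+.0525)<.008)&(np.abs(L[...,1])<.022)&(np.abs(L[...,2])<.012)
P=W[face]; n=np.linalg.svd(P-P.mean(0),full_matrices=False)[2][2]; n*=np.sign(n@F[:,0])
x0=np.median(L[face][:,0]);print('x0',x0,'normal',(F.T@n).round(4))
v,u=np.mgrid[:420,:560]; o,D=rays(np.c_[u.ravel(),v.ravel()],K,R,t); c=C0+F[:,0]*x0
Q=((o+D*(((c-o)@F[:,0])/(D@F[:,0]))[:,None]-C0)@F).reshape(420,560,3)
dd=np.abs(L[...,0]-x0)<.004
print('y',np.percentile(Q[dd&(np.abs(Q[...,2])<.01)][:,1],[.2,99.8]).round(4),'z',np.percentile(Q[dd&(np.abs(Q[...,1])<.02)&(np.abs(Q[...,2])<.03)][:,2],[.2,99.8]).round(4))
for a in(-.02,0,.02):
  k=dd&(np.abs(Q[...,1]-a)<.004)&(np.abs(Q[...,2])<.03); print(a,'z ext',np.percentile(Q[k][:,2],[.5,99.5]).round(4))
E
```

```text
t 15.6 tcp(tin frame from seat, mm) [-1.5221e+02 -5.0000e-02  1.2000e-01] f tin [-0.13 -0.03  0.01] mom [ 0.69 -0.17  0.01] gap 0.0848
x0 -0.05214034978454827 normal [ 1.      0.0052 -0.0078]
y [-0.0303  0.0289] z [-0.0203  0.0194]
-0.02 z ext [-0.0199  0.0188]
0 z ext [-0.0203  0.0192]
0.02 z ext [-0.0199  0.0188]
```

View pics/w9.png

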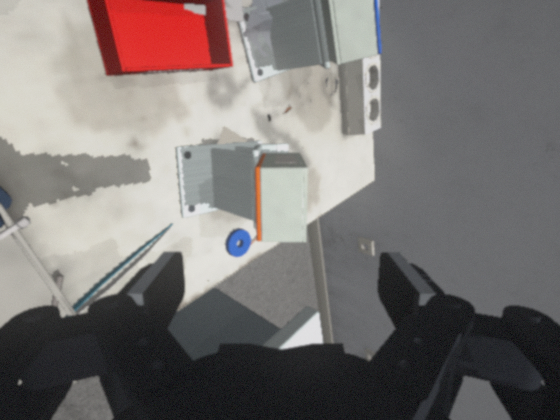

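The pose matches the seat to under 1 mm and 0.5°. I'll move the arm clear for a final outside look.

```bash
python3 - <<'E'
from h import *
from rig import bot
bot.move_j([-72.875, 18.392, -4.016, 83.108, 1.295, 78.541, -3.26]); st()
snap('top','t10'); snap('scene','s10')
a=cv2.imread('pics/t10.png')[150:280,200:340];b=cv2.imread('pics/s10.png')[150:310,220:350]
cv2.imwrite('pics/fin.png',np.hstack([cv2.resize(a,(400,371)),cv2.resize(b,(301,371))]))
W,p,d=cloud('t10.npz'); L=(W-C0)@F
k=(np.abs(L[...,0])<.045)&(np.abs(L[...,1])<.025)&(np.abs(L[...,2]-.02)<.01)
P=L[k];n=np.linalg.svd(P-P.mean(0),full_matrices=False)[2][2];print('top face z',np.median(P[:,2]),'n',n.round(3))
W0,p0,_=cloud('top0.npz');print('blue region diff',np.abs(p[160:212,265:320].astype(int)-p0[160:212,265:320]).mean())
E
```

```text
t 17.82 tcp(tin frame from seat, mm) [-506.87 -394.15 -315.55] f tin [ 0.97  0.73 -0.55] mom [-0.01 -0.01  0.01] gap 0.085
top face z 0.01917414995907716 n [-0.001  0.     1.   ]
blue region diff 0.9714452214452215
```

View pics/fin.png

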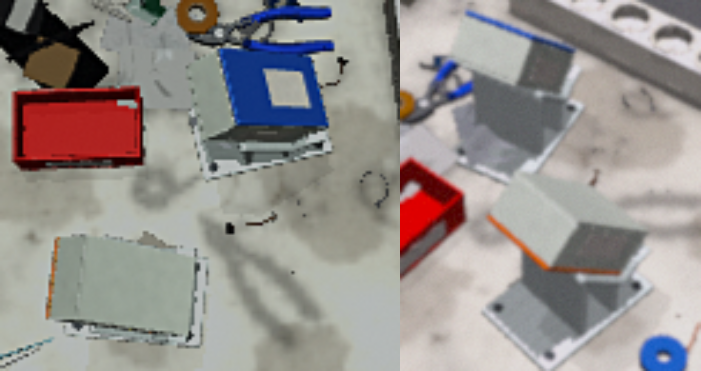

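The tin lies closed, lid down and against the ledge. The blue-lidded tin and the red box are untouched.

```bash
python3 -c "
from rig import bot
bot.close_job(); print(bot.sense()['time'])"
```

```text
the job is handed in; nothing more can be done
the job is handed in; nothing more can be done
```

The orange-lidded tin is back on its own stand, turned over and lid down against the ledge. I pinched lid and bottom together at 38 N, lifted the tin off, rolled it 180° about its long axis, and set it down until it touched the slope and then the ledge. I handed the job in shortly after 17.8 s on the robot's clock, with the arm back at its start pose and touching nothing.

**Last checks:**
- **Position:** the tin's end was at the same point along the slope as at the start, to about 0.1 mm. It was about 0.7 mm off sideways.
- **Height:** the upper face is 19.2 mm above the seat centre, where it should be 20. That is within the calibration.
- **Squareness:** the tin is within about 0.5° of square to the stand.
- **Lid:** in the wrist pictures during and after the flip, and in the final views, it looks shut. The finger opening held at 39–40 mm throughout.
- **Other objects:** the blue-lidded tin's image is unchanged (mean difference about 1 grey level), and the red box looks the same as before.

**One disagreement:** the slide to the ledge stopped 1.6 mm shorter than the grasp position predicted. The tin had probably slipped slightly in the grip. The measurement after release showed its end back where it started, so it is resting at the ledge.

I could not check the spacer, since it is hidden inside the tin.

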